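# Index the ball head's panning disc by one click and lock it

### The arm

A 6-joint arm with a two-finger parallel gripper is mounted at the origin on the work surface. World frame = base frame: x ahead of the robot, y to its left, z up, the work surface at z = 0. Lengths are in mm, angles in rad, forces in N, time in s.
With the tool pointing down it reaches from about 350 to 975 mm from the base axis. Payload 7.1 kg.
Tool frame: the origin (TCP) lies at the very end of the fingers, on their centre line; the grasp point (between the pads) lies 19 mm behind it; z points along the fingers, y is the line along which they close (so a half turn about z gives the same grasp; the last joint's range is limited). The gripper opens to 88 mm and grips with 3 to 60 N. Pads are 20 mm wide; open, the fingers measure 115 mm over their backs; the gripper's body (75 mm by 178 mm) begins 61 mm behind the grasp point.
Start: joints at [-1.148, 0.423, 1.63, -0, 1.089, -0.019], TCP at [267.244, -564.965, 222.675] pointing down, gripper open.
Joint ranges: [-3, 3], [-0.9, 2.11], [0.09, 2.58], [-1.31, 4.45], [0.11, 2.69], [-2.54, 2.54]. Speed limits (rad/s): [2.39, 2.39, 3.01, 3.14, 3.14, 3.14].

### API

Orientations are given as a rotation vector (axis times angle).
In Python, from workcell import sensors, imaging, close_job gives the robot as it stands. The module is installed in compiled form; this text tells all that it offers.
- The arm moves only by the tool servo_tool, never from a script. Its argument "steps" is a list of rows, each a list of 3 entries, a list of its own where there are three numbers: the shift along the world's x, y, z in m, then the turn, a rotation vector about the world's x, y, z in degrees, then the opening, from -1 (shut) to 1 (fully open). A call has exactly 8 rows; each row shifts and turns the commanded pose from where the row before left it; what a row does not reach is not made up. A row lasts 1/12 s, in which the tool goes at most 41.7 mm and 7.16 degrees, less where a joint would pass 70% of its speed; a pose out of reach is approached as far as the arm can. A call is refused whole if a number of a shift passes 0.0417 or a number of a turn 7.16, either way. A call with a gripper value outside its range is refused whole. The fingers move at their own pace and stop on an object; the grip force is fixed at half the most. Time passes only in rows, so rows that do not move let the fingers close, or fill a call up. It gives the time, the measured TCP pose, the force, the opening and the grip force at its end, in the units of the state.
- sensors.get_obs(): the state, without advancing time (a new reading comes with each control period).
- imaging.get_image(name): name is "scene" or "top"; returns a dict with "color" (420x560x3 uint8, blue, green, red), "range_z" (420x560 float32, mm along the optical axis (not along the pixel's ray), 0 where there is no reading), "vertical_fov" (degrees; the focal length in pixels is half the picture's height over the tangent of half this angle, whatever the lens; pixels are square), "cx", "cy" (the principal point, pixels), "rvec" (rotation vector, rad) and "tvec" (3), from world to camera coordinates, as OpenCV has them. Camera axes: x right, y down, z forward; pixel columns grow to the right and rows downward; lengths in mm; the calibration is good to about 2 mm. A picture is of the moment at which its call begins.
- close_job(): hands the job in; it is judged then, once.
The state is a dict: "t": time; "qpos": joint angles; "qvel": joint speeds; "joint_torque": joint torques, N m; "ee_pos": TCP position; "orientation": TCP orientation; "ft_force": force on the tool from outside, world axes, zero at the start; "moment": the same for the moment, N m; "width": finger opening in mm; "grasp_force": force on a finger pad.
Only numpy, scipy, OpenCV 4.12 (cv2) and the standard library are available. Lean on these libraries where they do the work, as an engineer would, in place of code of your own. Each camera call takes 0.05 s, during which the arm holds its last target. There are 200 camera calls.

### The job

The clamped ball head carries a knurled panning disc with click stops. Press a fingertip on the disc and rub it round anticlockwise (seen from above) until it clicks into the very next stop; then, with the outside of the fingers, push the lock lever below it clockwise all the way to its end stop. Grip nothing, leave the other gear on the shelf where it is, and finish clear of everything.

Things in the scene. Friction and masses are not known exactly. Their poses are not given: they have to be found in the camera images.
- head: Black ball head in an aluminium desk clamp on a fixed 150 x 120 x 10 mm steel plate; origin at the plate's underside, below the disc's axis. x points to the middle one of three white stop marks (45 degrees apart) on a 114 mm wide black flange, top 108 mm above the shelf, 7 mm under the disc. The lock lever sticks out on the -x side.
- dial_center (a point): Centre of the panning disc's top at rest, 131 mm above the shelf, axes as head. Flat, grippy aluminium disc 92 mm wide (too wide to grasp), 16 mm thick, knurled rim, turning about the vertical. Sprung: sinks from about 1.5 N of push, its full 4 mm at about 7.5 N, then rigid; rises when let go. Only the lever's post, 86 mm or more away, stands higher near it (3 mm).
- dial_mark (a point): Point on the index line on the disc's top face (a 5 mm wide radial line, white on the black centre, black on the bare rim), 40 mm from the disc's centre; turns with the disc.
- dial (a joint): Turn of the disc in rad, growing anticlockwise seen from above. Click stops at -0.785, 0, +0.785 (index line over a flange mark); starts resting at -0.785 or 0, the next stop is 0.785 further. Let go between stops it springs into one of them (tipping points -0.39 and +0.39). Turning takes up to about 0.05 N m. Range -1.0 to +1.0.
- lock_tip (a point): Centre of the top of the lock lever's upright round post, 134 mm above the shelf. The post is 12 mm in diameter and 42 mm tall, 92 mm from the disc's axis, at the end of a flat arm (6 mm thick, at the post's foot) that reaches out from under the flange, and swings about the disc's axis. To be pushed sideways, not pinched.
- lock (a joint): Swing of the lock lever in rad about the disc's axis, growing clockwise seen from above: starts unlocked between 0 and 0.12, locked at its end stop at 0.84. It stays where it is left; pushing the post takes about 1 N.
- lens: Aluminium lens, a 66 mm wide, 64 mm tall cylinder standing upright; not to be disturbed. Origin at the centre of its underside.
- hood: Petal-shaped black plastic lens hood standing on its round end, 87 mm wide, up to 48 mm tall; not to be disturbed. Origin at the centre of its underside.
- filter: Glass filter lying flat, 76 mm wide, 7 mm thick; not to be disturbed. Origin at the centre of its underside.
- blower: Blue silicone blower standing upright, 62 mm wide, 125 mm tall, thin nozzle up; not to be disturbed. Origin at the centre of its underside.
- cap: Black lens cap lying flat, 66 mm wide, 8 mm thick; not to be disturbed. Origin at the centre of its underside.
- cardcase: Grey card case lying flat, 75 x 50 x 16 mm; not to be disturbed. Origin at the centre of its underside.
- brush: Small flat brush lying flat, 130 x 18 x 11 mm; not to be disturbed. Origin at the centre of its underside (within 5 mm).
There are look-alikes about, which are no part of the job. Leave any orange look-alike of the head alone.

How it is judged:
By the outcome, as a careful person would: the job done as asked, in the order asked, and still so for the second after the job is handed in, with the robot touching nothing.
It also fails if it takes over 45 s, if anything falls off the work surface, if the arm or the gripper's body presses on something with over 40 N, if the wrist force passes 120 N, or if a joint passes its speed limit or range.

## Working session

There is one attempt and no reset: what is moved stays moved. The work goes in short steps, Python scripts to look and compute and a tool call to move; the robot and the scene stay as the last step left them, time stands still between calls to the robot, and variables do not carry over. Pictures are saved under pics/ and viewed, at most 10 in all, crops included, and the job is handed in when it is done.

Besides the shell and the picture viewer there is one more tool, called as name([rows], argument=value, ...), one row to a line, values as JSON. servo_tool: Moves the arm, as the interface text tells. Its arguments: {"type":"object","properties":{"steps":{"type":"array"}},"required":["steps"]}

```bash
mkdir -p pics; cat > h.py <<'E'
import numpy as np, cv2
from workcell import sensors, imaging
def get(n):
    d=imaging.get_image(n); R=cv2.Rodrigues(np.array(d['rvec'],float))[0]; t=np.array(d['tvec'],float).ravel()
    f=210/np.tan(np.radians(d['vertical_fov'])/2)
    return d,R,t,f
def plane(c,u,v,z):
    d,R,t,f=c; r=R.T@np.array([(u-d['cx'])/f,(v-d['cy'])/f,1]); o=-R.T@t
    return o+r*(z-o[2])/r[2]
def cloud(c):
    d,R,t,f=c; Z=d['range_z']; v,u=np.mgrid[:420,:560]
    P=np.stack([(u-d['cx'])/f*Z,(v-d['cy'])/f*Z,Z],-1)
    return (P-t)@R
def proj(c,p):
    d,R,t,f=c; q=R@np.array(p,float)+t; return f*q[0]/q[2]+d['cx'],f*q[1]/q[2]+d['cy']
E
python3 - <<'E'
from h import *
a=[get(n) for n in('scene','top')]
for n,c in zip(('scene','top'),a):
    print(n,-c[1].T@c[2],c[3]); cv2.imwrite(f'pics/{n}0.png',c[0]['color'])
print(sensors.get_obs())
E
```

```text
scene [939.04316942 489.88051648 948.74417262] 448.1552272972529
top [ 444.8389017   -75.92720332 1030.64430382] 409.4730585369437
{'t': 0.1, 'qpos': array([-1.14797647e+00,  4.23778997e-01,  1.63058246e+00, -3.69146309e-06,
        1.08862108e+00, -1.89950974e-02]), 'qvel': array([-0.00206247, -0.00279516, -0.00252212, -0.00033997, -0.00046887,
       -0.00035398]), 'joint_torque': array([-1.07766675e-03, -5.45616782e+01, -2.74326181e+01,  6.44026673e-02,
        1.87895430e-02, -2.14724741e-05]), 'ee_pos': array([ 267.05971822, -564.5217475 ,  221.98256546]), 'orientation': array([-3.06392030e+00, -6.88074914e-01,  4.42669689e-04]), 'ft_force': array([ 0.41021349, -0.66162523, -0.29197915]), 'moment': array([-0.01069733,  0.07818043, -0.04613798]), 'grasp_force': 0.0, 'width': 87.83827301551887}
```

View pics/scene0.png

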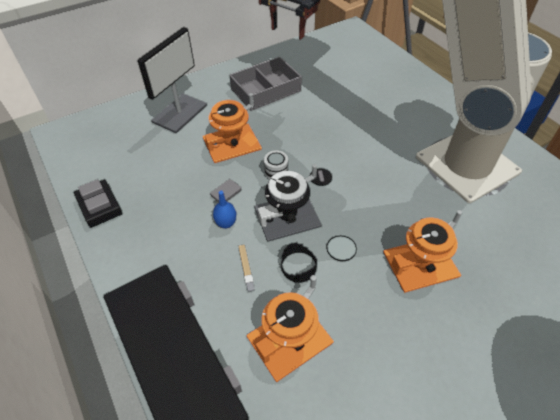

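View pics/top0.png

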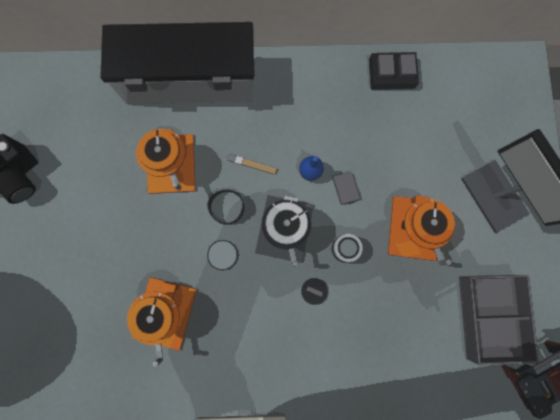

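The black head with the bare disc is at top (287,222) and scene (288,188). The three orange look-alikes are at top (160,152), (152,318) and (433,222). Only the black one fits the description, so I'll confirm it in one enlarged crop.

```bash
python3 - <<'E'
from h import *
c=get('top');s=get('scene')
C=plane(c,287,222,131);print('C approx',C)
A=cv2.resize(c[0]['color'][175:280,240:340],None,fx=4,fy=4,interpolation=cv2.INTER_CUBIC)
B=cv2.resize(s[0]['color'][145:250,240:340],None,fx=4,fy=4,interpolation=cv2.INTER_CUBIC)
cv2.imwrite('pics/crop.png',np.hstack([A,B]))
P=cloud(c); 
for lo,hi in((127,140),(104,112)):
    m=(P[...,2]>lo)&(P[...,2]<hi)&(np.hypot(P[...,0]-C[0],P[...,1]-C[1])<110)
    q=P[m]; print(lo,len(q),np.median(q,0),q.min(0),q.max(0))
E
```

```text
C approx [ 549.95360076 -120.12336     131.        ]
127 1352 [ 547.37632875 -119.17772176  130.41868085] [ 452.97405532 -164.87159877  127.01998769] [593.13138997 -73.34154585 137.28471772]
104 550 [ 536.77390286 -114.87942781  107.17910822] [ 460.0660132  -173.8455585   104.02401427] [603.82871726 -62.10611386 111.8047215 ]
```

View pics/crop.png

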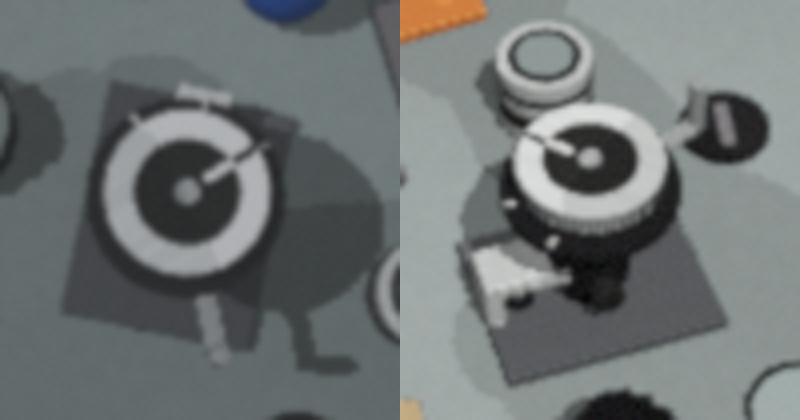

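The crop confirms it: black flange, white marks, bare disc. The index line points at crop (268,145), which is over the clockwise-most mark. The middle mark is at crop (205,95) and the post at crop (212,350). Next I'll measure these precisely.

```bash
cat > m.py <<'E'
from h import *
def measure(c,C0=(548,-119)):
    P=cloud(c); r=np.hypot(P[...,0]-C0[0],P[...,1]-C0[1])
    m=((P[...,2]>122)&(P[...,2]<136)&(r<62)).astype(np.uint8)
    k=max(cv2.findContours(m,0,1)[0],key=cv2.contourArea)
    w=np.array([plane(c,u,v,131)[:2] for u,v in k[:,0]],np.float32)
    (e,ax,_)=cv2.fitEllipse(w)
    C=np.array(e); 
    # index line: sample annuli
    g=cv2.cvtColor(c[0]['color'],6).astype(np.float32); th=np.radians(np.arange(-180,180,.5)); prof=[]
    def ring(rr,z): 
        uv=np.array([proj(c,(C[0]+rr*np.cos(a),C[1]+rr*np.sin(a),z)) for a in th],np.float32)
        return cv2.remap(g,uv[None,:,0],uv[None,:,1],1)[0]
    inn=np.mean([ring(x,131) for x in(12,15,18,21,24)],0); out=np.mean([ring(x,131) for x in(34,37,40,43)],0)
    fl=np.mean([ring(x,108) for x in(51,53,55)],0)
    q=P[(P[...,2]>126)&(r>70)&(r<110)]
    return C,ax,np.degrees(th[inn.argmax()]),inn.max(),np.degrees(th[out.argmin()]),np.degrees(th),fl,q
if __name__=='__main__':
    for n in('top','scene'):
        C,ax,a,_,b,th,fl,q=measure(get(n)); print(n,C,ax,'idx in/out',a,b)
        print(' marks',[(th[i],int(fl[i])) for i in range(2,718) if fl[i]>fl[i-1] and fl[i]>=fl[i+1] and fl[i]>90 and abs(th[i])<100])
        if len(q): p=q.mean(0);d=p[:2]-C;print(' post',len(q),p,np.hypot(*d),np.degrees(np.arctan2(d[1],d[0])),q.max(0),q.min(0))
E
python3 m.py
python3 - <<'E'
from h import *
s=get('top');P=cloud(s)
# obstacles near, heights above shelf
C=(548,-119);r=np.hypot(P[...,0]-C[0],P[...,1]-C[1]);m=((P[...,2]>4)&(r<230)).astype(np.uint8)
n,l,st,ce=cv2.connectedComponentsWithStats(m)
for i in range(1,n):
    if st[i,4]>60: q=P[l==i];print(ce[i].round(),q.min(0).round(),q.max(0).round())
E
```

```text
top [ 548.34552002 -118.60490417] (90.3698501586914, 90.88574981689453) idx in/out -56.5 -57.5
 marks [(np.float64(-14.0), 123), (np.float64(30.5), 119)]
 post 25 [ 458.21374757 -134.54436283  132.92878514] 91.5303378459336 -169.97115226355868 [ 463.83278034 -129.96297121  135.36559993] [ 452.98422972 -138.91418908  130.39995926]
scene [ 552.18127441 -114.74739075] (91.63865661621094, 95.95809173583984) idx in/out -67.0 -62.0
 marks [(np.float64(-90.5), 209), (np.float64(-89.5), 208), (np.float64(-72.5), 216), (np.float64(-71.0), 216), (np.float64(-19.0), 133), (np.float64(29.000000000000004), 109)]
 post 20 [ 461.00275676 -132.80457769  131.24992276] 92.94936300145328 -168.79797173529843 [ 466.89572039 -127.68013598  136.05566433] [ 454.66544437 -140.22750211  126.17901377]
[252. 164.] [ 445. -102.    4.] [ 742.   23. 1031.]
[311. 168.] [ 445. -219.   20.] [ 722.  -76. 1031.]
[346. 188.] [ 445. -310.    4.] [ 688.  -76. 1031.]
[224. 206.] [445. -76.   4.] [ 648.   69. 1031.]
[285. 229.] [ 445. -193.    4.] [ 635.  -44. 1031.]
[346. 248.] [ 445. -311.    4.] [ 526.  -76. 1031.]
[214. 247.] [445. -76.   4.] [ 524.   75. 1031.]
[231. 253.] [445. -76.   4.] [ 521.   38. 1031.]
[216. 264.] [452.  26.   4.] [480.  73.  10.]
[314. 291.] [ 360. -219.    4.] [ 445.  -76. 1031.]
```

servo_tool([
  [[0.019,0.028,0],[0,0,0],-1],
  [[0.019,0.028,0],[0,0,0],-1],
  [[0.019,0.028,0],[0,0,0],-1],
  [[0.019,0.028,0],[0,0,0],-1],
  [[0.019,0.028,0],[0,0,0],-1],
  [[0.019,0.028,0],[0,0,0],-1],
  [[0.019,0.028,0],[0,0,0],-1],
  [[0.019,0.028,0],[0,0,0],-1],
])

```text
t: 1.02
ee_pos: [419.9, -339.6, 222.8]
orientation: [3.065, 0.688, 0.0]
ft_force: [1.1, 0.7, 0.4]
width: 38.2
grasp_force: 0.0
```

servo_tool([
  [[0.019,0.028,0],[0,0,0],-1],
  [[0.019,0.028,0],[0,0,0],-1],
  [[0.019,0.028,0],[0,0,0],-1],
  [[0.019,0.028,0],[0,0,0],-1],
  [[0.019,0.028,0],[0,0,0],-1],
  [[0.019,0.028,0],[0,0,0],-1],
  [[0.019,0.028,0],[0,0,0],-1],
  [[0,0,0],[0,0,0],-1],
])

```text
t: 1.68
ee_pos: [555.1, -140.9, 222.9]
orientation: [-3.064, -0.694, -0.003]
ft_force: [0.1, 0.3, -0.5]
width: 0.3
grasp_force: 0.0
```

servo_tool([
  [[0.012,0.018,-0.02],[0,0,0],-1],
  [[0.012,0.018,-0.02],[0,0,0],-1],
  [[0,0,-0.015],[0,0,0],-1],
  [[0,0,-0.01],[0,0,0],-1],
  [[0,0,-0.01],[0,0,0],-1],
  [[0,0,0],[0,0,0],-1],
  [[0,0,0],[0,0,0],-1],
  [[0,0,0],[0,0,0],-1],
])

```text
t: 2.35
ee_pos: [576.5, -109.7, 148.4]
orientation: [3.065, 0.687, 0.002]
ft_force: [0.7, -0.9, -0.5]
width: 0.5
grasp_force: 0.0
```

servo_tool([
  [[0.001,0.004,-0.006],[0,0,0],-1],
  [[0,0,-0.004],[0,0,0],-1],
  [[0,0,-0.003],[0,0,0],-1],
  [[0,0,-0.002],[0,0,0],-1],
  [[0,0,-0.002],[0,0,0],-1],
  [[0,0,-0.002],[0,0,0],-1],
  [[0,0,0],[0,0,0],-1],
  [[0,0,0],[0,0,0],-1],
])

```text
t: 3.02
ee_pos: [577.3, -105.0, 129.0]
orientation: [3.065, 0.688, 0.0]
ft_force: [-2.6, -0.2, 4.7]
width: 0.5
grasp_force: 2.4
```

servo_tool([
  [[0,0,-0.001],[0,0,0],-1],
  [[0,0,-0.001],[0,0,0],-1],
  [[0,0,-0.0005],[0,0,0],-1],
  [[0,0,0],[0,0,0],-1],
  [[0,0,0],[0,0,0],-1],
  [[0,0,0],[0,0,0],-1],
  [[0,0,0],[0,0,0],-1],
  [[0,0,0],[0,0,0],-1],
])

```text
t: 3.68
ee_pos: [577.5, -105.1, 127.0]
orientation: [3.065, 0.688, 0.001]
ft_force: [-2.6, 0.5, 7.9]
width: 0.6
grasp_force: 3.9
```

servo_tool([
  [[-0.00075,0.0015,0],[0,0,3],-1],
  [[-0.00083,0.00146,0],[0,0,3],-1],
  [[-0.0009,0.00141,0],[0,0,3],-1],
  [[-0.00097,0.00136,0],[0,0,3],-1],
  [[-0.00104,0.00131,0],[0,0,3],-1],
  [[-0.00111,0.00125,0],[0,0,3],-1],
  [[-0.00117,0.0012,0],[0,0,3],-1],
  [[-0.00124,0.00113,0],[0,0,3],-1],
])

```text
t: 4.35
ee_pos: [569.6, -95.1, 127.1]
orientation: [2.852, 1.314, 0.0]
ft_force: [-2.9, -4.2, 8.5]
width: 0.4
grasp_force: 3.7
```

servo_tool([
  [[-0.00129,0.00107,0],[0,0,3],-1],
  [[-0.00135,0.001,0],[0,0,3],-1],
  [[-0.0014,0.00093,0],[0,0,3],-1],
  [[-0.00144,0.00085,0],[0,0,3],-1],
  [[-0.00149,0.00077,0],[0,0,3],-1],
  [[-0.00153,0.0007,0],[0,0,3],-1],
  [[-0.00156,0.00061,0],[0,0,3],-1],
  [[0,0,0],[0,0,0],-1],
])

```text
t: 5.02
ee_pos: [559.6, -89.8, 127.1]
orientation: [2.563, 1.812, -0.0]
ft_force: [-2.0, -5.9, 6.7]
width: 0.7
grasp_force: 3.6
```

```bash
python3 - <<'E'
from h import *
c=get('top');s=get('scene')
A=cv2.resize(c[0]['color'][175:280,240:340],None,fx=4,fy=4,interpolation=cv2.INTER_CUBIC)
B=cv2.resize(s[0]['color'][145:250,240:340],None,fx=4,fy=4,interpolation=cv2.INTER_CUBIC)
cv2.imwrite('pics/crop2.png',np.hstack([A,B]))
E
```

```text
(no output)
```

View pics/crop2.png

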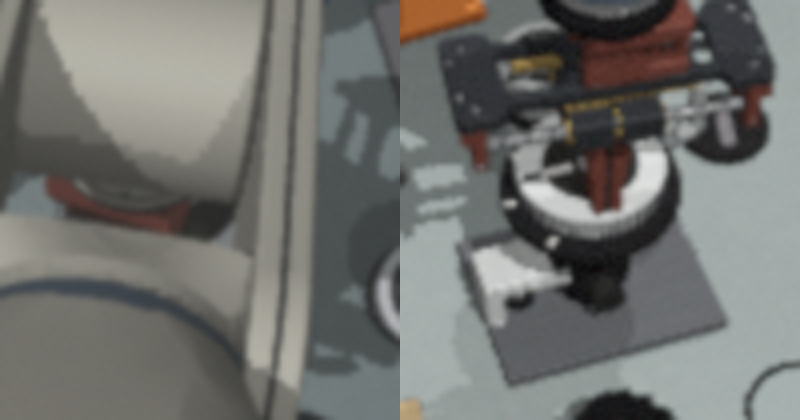

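The scene crop shows the index line at about (525,178) to (580,165), so the disc has turned. I'll check by how much.

```bash
python3 - <<'E'
from h import *
s=get('scene')
for a,b in(((525,133),(575,153)),((525,178),(580,165))):
    p,q=[plane(s,240+(x-400)/4,145+y/4,z)for (x,y),z in((a,129),(b,129))]
    d=p-q;print(p,q,np.degrees(np.arctan2(d[1],d[0])))
E
```

```text
[ 573.03233991 -156.86831228  129.        ] [ 555.74455658 -126.50453547  129.        ] -60.34473917236239
[ 591.92783161 -125.57346783  129.        ] [ 558.34708338 -116.65619841  129.        ] -14.871511324271877
```

servo_tool([
  [[0,0,0.002],[0,0,0],-1],
  [[0,0,0.004],[0,0,0],-1],
  [[0,0,0.008],[0,0,0],-1],
  [[0,0,0.014],[0,0,0],-1],
  [[0,0,0.02],[0,0,0],-1],
  [[0,0,0.02],[0,0,0],-1],
  [[0,0,0],[0,0,0],-1],
  [[0,0,0],[0,0,0],-1],
])

```text
t: 5.83
ee_pos: [559.9, -88.3, 195.3]
orientation: [2.567, 1.808, 0.003]
ft_force: [-0.3, 0.5, -0.6]
width: -0.0
grasp_force: 0.0
```

servo_tool([
  [[-0.018,-0.015,0],[0,0,5],-1],
  [[-0.018,-0.015,0],[0,0,5],-1],
  [[-0.018,-0.015,0],[0,0,5],-1],
  [[-0.018,-0.015,0],[0,0,5],-1],
  [[-0.019,-0.016,0],[0,0,5],-1],
  [[0,0,0],[0,0,5],-1],
  [[0,0,0],[0,0,0],-1],
  [[0,0,0],[0,0,0],-1],
])

```text
t: 6.5
ee_pos: [467.8, -164.3, 193.5]
orientation: [-2.016, -2.408, 0.0]
ft_force: [0.7, 0.3, -1.0]
width: 0.4
grasp_force: 0.0
```

```bash
python3 - <<'E'
from h import *
o=sensors.get_obs();print(o['ee_pos'],o['orientation'],o['qpos'])
s=get('scene')
cv2.imwrite('pics/crop3.png',cv2.resize(s[0]['color'][130:260,230:370],None,fx=4,fy=4,interpolation=cv2.INTER_CUBIC))
E
```

```text
[ 467.81811302 -164.26979589  193.48470586] [-2.01590478e+00 -2.40803751e+00  2.13165642e-04] [-3.61844955e-01  2.74879375e-01  1.93442700e+00  3.02226345e-04
  9.33396414e-01 -5.38840353e-01]
```

View pics/crop3.png

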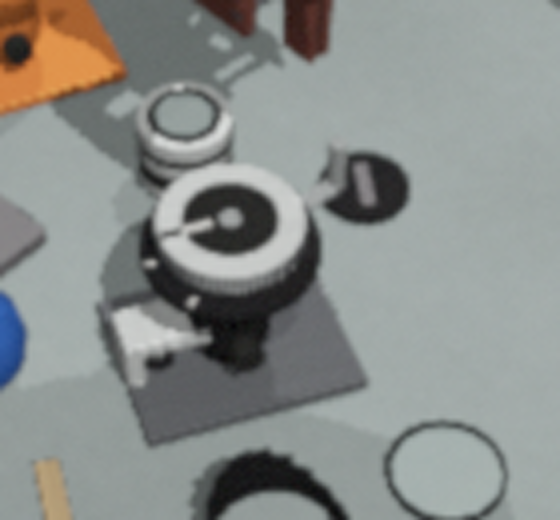

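The index line at crop (165,235) points at the middle mark at (150,263), so the disc is at the next stop. I'll confirm with numbers and check the gripper's clearance.

```bash
python3 - <<'E'
from h import *
s=get('scene')
for z in(193,110): u,v=proj(s,(467.8,-164.3,z));print(z,(u-230)*4,(v-130)*4)
p,q=[plane(s,230+x/4,130+y/4,131)for x,y in((165,235),(212,222))]
d=p-q;print(np.degrees(np.arctan2(d[1],d[0])))
E
```

```text
193 303.6843207713157 46.510924138962764
110 299.2509589031995 140.98932389017796
-12.082211577364195
```

servo_tool([
  [[0.001,0,-0.02],[0,0,0],-1],
  [[0,0,-0.02],[0,0,0],-1],
  [[0,0,-0.015],[0,0,0],-1],
  [[0,0,-0.01],[0,0,0],-1],
  [[0,0,-0.01],[0,0,0],-1],
  [[0,0,-0.0085],[0,0,0],-1],
  [[0,0,0],[0,0,0],-1],
  [[0,0,0],[0,0,0],-1],
])

```text
t: 7.27
ee_pos: [469.2, -164.3, 110.5]
orientation: [-2.013, -2.412, 0.0]
ft_force: [0.5, 0.8, 0.1]
width: 0.4
grasp_force: 0.0
```

servo_tool([
  [[-0.00336,0.00639,0],[0,0,0],-1],
  [[-0.00285,0.00663,0],[0,0,-3],-1],
  [[-0.00232,0.00684,0],[0,0,-3],-1],
  [[-0.00178,0.007,0],[0,0,-3],-1],
  [[-0.00122,0.00712,0],[0,0,-3],-1],
  [[-0.00066,0.00719,0],[0,0,-3],-1],
  [[-9e-05,0.00722,0],[0,0,-3],-1],
  [[0.00047,0.0072,0],[0,0,-3],-1],
])

```text
t: 7.93
ee_pos: [457.9, -108.5, 111.7]
orientation: [2.42, 2.0, 0.002]
ft_force: [0.1, -0.5, 0.4]
width: 0.3
grasp_force: 0.5
```

servo_tool([
  [[0.0004,0.0032,0],[0,0,-2],-1],
  [[0.0005,0.0032,0],[0,0,-2],-1],
  [[0.0006,0.00315,0],[0,0,-2],-1],
  [[0.0007,0.0031,0],[0,0,-2],-1],
  [[0.0008,0.0031,0],[0,0,-2],-1],
  [[0.0009,0.0031,0],[0,0,-2],-1],
  [[0,0,0],[0,0,0],-1],
  [[0,0,0],[0,0,0],-1],
])

```text
t: 8.6
ee_pos: [461.5, -89.8, 111.3]
orientation: [2.613, 1.742, 0.001]
ft_force: [0.4, -1.3, 0.3]
width: 0.4
grasp_force: 0.0
```

servo_tool([
  [[0.0005,0.0015,0],[0,0,-1],-1],
  [[0.0005,0.0015,0],[0,0,-1],-1],
  [[0.0006,0.0015,0],[0,0,-1],-1],
  [[0.0006,0.0015,0],[0,0,-1],-1],
  [[0,0,0],[0,0,0],-1],
  [[0,0,0],[0,0,0],-1],
  [[0,0,0],[0,0,0],-1],
  [[0,0,0],[0,0,0],-1],
])

```text
t: 9.27
ee_pos: [463.4, -84.0, 110.6]
orientation: [-2.674, -1.649, 0.0]
ft_force: [0.1, 0.1, 0.1]
width: 0.5
grasp_force: 0.0
```

servo_tool([
  [[0.0006,0.0015,0],[0,0,-1],-1],
  [[0.0006,0.0015,0],[0,0,-1],-1],
  [[0,0,0],[0,0,0],-1],
  [[0,0,0],[0,0,0],-1],
  [[0,0,0],[0,0,0],-1],
  [[0,0,0],[0,0,0],-1],
  [[0,0,0],[0,0,0],-1],
  [[0,0,0],[0,0,0],-1],
])

```text
t: 9.93
ee_pos: [464.7, -81.0, 110.7]
orientation: [-2.703, -1.602, -0.0]
ft_force: [0.5, -0.2, 0.1]
width: 0.5
grasp_force: 0.0
```

servo_tool([
  [[0.0007,0.0014,0],[0,0,-1],-1],
  [[0.0007,0.0014,0],[0,0,-1],-1],
  [[0,0,0],[0,0,0],-1],
  [[0,0,0],[0,0,0],-1],
  [[0,0,0],[0,0,0],-1],
  [[0,0,0],[0,0,0],-1],
  [[0,0,0],[0,0,0],-1],
  [[0,0,0],[0,0,0],-1],
])

```text
t: 10.6
ee_pos: [466.1, -78.2, 110.7]
orientation: [2.73, 1.554, 0.0]
ft_force: [0.2, 0.6, 0.0]
width: 0.2
grasp_force: 0.0
```

```bash
python3 - <<'E'
from h import *
s=get('scene')
cv2.imwrite('pics/crop4.png',cv2.resize(s[0]['color'][110:260,230:370],None,fx=4,fy=4,interpolation=cv2.INTER_CUBIC))
E
```

```text
(no output)
```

View pics/crop4.png

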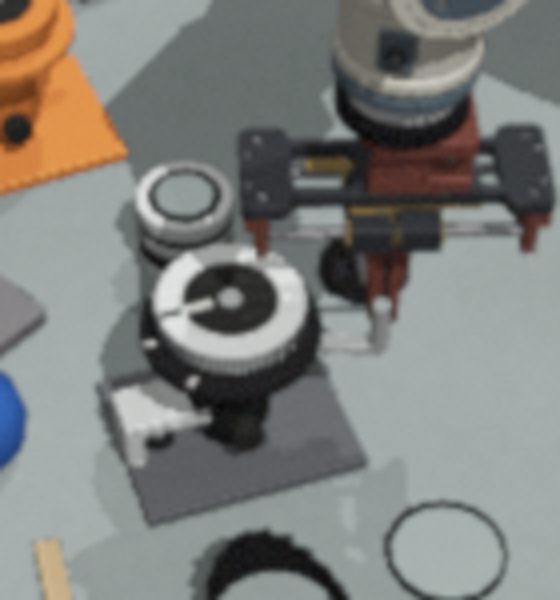

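The post, at crop (382,305), is moving with the fingers and there is no stop force yet. I'll keep pushing.

servo_tool([
  [[0.0007,0.0014,0],[0,0,-1],-1],
  [[0.0007,0.0014,0],[0,0,-1],-1],
  [[0,0,0],[0,0,0],-1],
  [[0,0,0],[0,0,0],-1],
  [[0,0,0],[0,0,0],-1],
  [[0,0,0],[0,0,0],-1],
  [[0,0,0],[0,0,0],-1],
  [[0,0,0],[0,0,0],-1],
])

```text
t: 11.32
ee_pos: [467.1, -75.9, 110.6]
orientation: [2.757, 1.506, -0.002]
ft_force: [-2.7, -5.6, 1.4]
width: 0.4
grasp_force: 2.8
```

servo_tool([
  [[0.0008,0.0014,0],[0,0,-1],-1],
  [[0,0,0],[0,0,0],-1],
  [[0,0,0],[0,0,0],-1],
  [[0,0,0],[0,0,0],-1],
  [[0,0,0],[0,0,0],-1],
  [[0,0,0],[0,0,0],-1],
  [[0,0,0],[0,0,0],-1],
  [[0,0,0],[0,0,0],-1],
])

```text
t: 11.98
ee_pos: [467.1, -75.4, 110.6]
orientation: [2.769, 1.482, -0.005]
ft_force: [-4.2, -13.5, 2.1]
width: 0.3
grasp_force: 6.5
```

At the end stop: 13.5 N and no more travel. Next I back off and rise.

servo_tool([
  [[-0.002,-0.004,0],[0,0,0],-1],
  [[-0.003,-0.006,0],[0,0,0],-1],
  [[-0.003,-0.006,0],[0,0,0],-1],
  [[0,0,0],[0,0,0],-1],
  [[0,0,0.015],[0,0,0],-1],
  [[0,0,0.03],[0,0,0],-1],
  [[0,0,0.04],[0,0,0],-1],
  [[0,0,0.04],[0,0,0],-1],
])

```text
t: 12.65
ee_pos: [459.4, -89.7, 236.5]
orientation: [-2.769, -1.481, 0.003]
ft_force: [0.5, -0.5, 0.1]
width: 0.6
grasp_force: 0.0
```

servo_tool([
  [[-0.01,-0.03,0],[0,0,0],-1],
  [[-0.01,-0.03,0],[0,0,0],-1],
  [[-0.01,-0.03,0],[0,0,0],-1],
  [[-0.01,-0.03,0],[0,0,0],-1],
  [[-0.01,-0.03,0],[0,0,0],-1],
  [[-0.01,-0.03,0],[0,0,0],-1],
  [[0,0,0],[0,0,0],-1],
  [[0,0,0],[0,0,0],-1],
])

```text
t: 13.32
ee_pos: [399.8, -271.0, 235.6]
orientation: [-2.772, -1.478, -0.0]
ft_force: [0.1, 0.0, 1.2]
width: 0.5
grasp_force: 0.0
```

```bash
python3 m.py; python3 - <<'E'
from h import *
o=sensors.get_obs();print(o['ee_pos'],o['ft_force'])
s=get('top');cv2.imwrite('pics/end.png',s[0]['color'])
E
```

```text
top [ 548.48217773 -118.6423645 ] (90.36871337890625, 90.9787826538086) idx in/out -13.5 -13.5
 marks [(np.float64(-14.0), 107), (np.float64(30.5), 115)]
 post 22 [475.81356879 -63.17278509 132.95564232] 91.41991558666166 142.6446938202499 [481.03955635 -58.62881517 137.16542269] [470.14967229 -67.53268624 130.01550869]
scene [ 552.28796387 -114.86597443] (91.45123291015625, 95.9232406616211) idx in/out -25.0 -19.0
 marks [(np.float64(-89.0), 202), (np.float64(-88.0), 202), (np.float64(-84.0), 200), (np.float64(-80.5), 200), (np.float64(-78.0), 200), (np.float64(-73.5), 199), (np.float64(-18.5), 129), (np.float64(29.000000000000004), 107)]
 post 23 [479.17765503 -60.76362173 131.75983809] 90.9515355830975 143.4981921776485 [483.96090981 -56.65906145 135.94822966] [473.24848479 -67.37771786 126.68801904]
[ 400.21604248 -269.42051924  235.51074418] [0.92405459 0.8800956  0.18800243]
```

View pics/end.png

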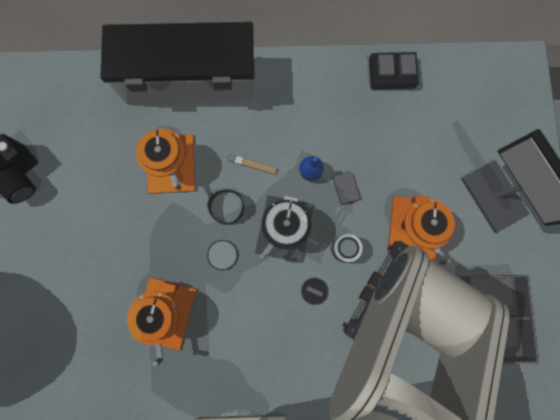

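The disc's index line at (287,215) is on the middle mark: -13.5° against the mark's -14°. The post is at (266,250), having swung 47.4° to its stop. The other gear is unmoved and the arm is clear.

```bash
python3 -c "
from workcell import close_job
print(close_job())"
```

```text
the job is handed in; nothing more can be done
None
```

The disc was rubbed one click anticlockwise to its next stop, the lock lever was then pushed clockwise to its end stop, the other gear stayed put, and the arm finished clear; the job is handed in, with no verdict returned.

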